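# Open the dial lock of the sample store

## Robot

A 6-joint arm with a two-finger parallel gripper is mounted at the origin on a cart in front of the work surface, level with it; the furniture and walls round the work are solid. World frame = base frame: x ahead of the robot, y to its left, z up, the work surface at z = 0. Lengths are in m, angles in degrees, forces in N, time in s.
With the tool pointing down it reaches from about 0.3 to 0.75 m from the base axis. Payload 8.5 kg.
Tool frame: the origin (TCP) lies at the very end of the fingers, on their centre line; the grasp point (between the pads) lies 19 mm behind it; z points along the fingers, y is the line along which they close (so a half turn about z gives the same grasp; the last joint's range is limited). The gripper opens to 85 mm and grips with 20 to 120 N. Pads are 22 mm wide; open, the fingers measure 114 mm over their backs; the gripper's body (76 mm by 85 mm) begins 54 mm behind the grasp point. The pads swing forward as they close: fully open they stand 13 mm farther back than shut.
Start: joints at [-82.409, 21.807, 74.336, -0, 83.858, -12.336], TCP at [0.187, -0.517, 0.231] pointing down, gripper open.
Joint ranges: [-178.18, 178.18], [-50.72, 133.34], [12.68, 142.11], [-81.47, 261.47], [9.98, 163.14], [-165.26, 165.26]. Speed limits (degrees/s): [136.94, 136.94, 180, 180, 180, 180].

## Interface

Orientations are given as a 3x3 rotation matrix whose columns are the frame's x, y, z axes.
In Python, from rig import env, optics, spotter gives the robot as it stands.
- The arm moves only by the shell command python3 -m crank 'ROWS' [FORCE]. ROWS is JSON, one flat list of numbers, 5 for each row, row after row: the finger opening in cm, from 0 to 8.54, then the shift along the tool's x, y, z in cm, then the turn about the tool's z in rad. A call has exactly 8 rows; each row shifts and turns the commanded pose from where the row before left it, along the tool's axes as they then stand; what a row does not reach is not made up. A row lasts 1/12 s, in which the tool goes at most 41.7 mm and 7.16 degrees, less where a joint would pass 70% of its speed; a pose out of reach is approached as far as the arm can. A call is refused whole if a number of a shift passes 4.17 or a number of a turn 0.125, either way. A call with a gripper value outside its range is refused whole. The fingers move at their own pace and stop on an object; FORCE is the grip in N (left out, the last holds). Time passes only in rows, so rows that do not move let the fingers close, or fill a call up. It gives the time, the measured TCP pose, the force, the opening and the grip force at its end, in the units of the state.
- env.observe(): the state, without advancing time (a new reading comes with each control period).
- optics.get_image(name): name is "side" or "top"; returns a dict with "color" (480x640x3 uint8, red, green, blue), "intrinsics" (3x3 intrinsics, pixels), "distortion" ([k1, k2, p1, p2, k3] as OpenCV has them; the pictures are not rectified), "pose" (4x4, takes a point from camera to world coordinates). Camera axes: x right, y up, looking along -z (the intrinsics and any distortion apply to the point x, -y, -z); pixel columns grow to the right and rows downward; lengths in m; the calibration is good to about 2 mm. A picture is of the moment at which its call begins. There is no depth.
- env.close_job(): hands the job in; it is judged then, once.
Trained networks look in a picture, given as the dict that the camera call returned (one of the last four; its "shot" number tells which), for a name from the list of things; names that differ only in an ending like _2 or _b are one class to them, and where a whole thing is asked for, a point or a joint stands for the part that bears it (a point fixed in the world has none). Each returns a list of dicts, best first, with "score" (0 to 1); they miss things now and then, are a little off and sometimes report something else, mostly with a low value. They report only what shows in the picture. A call takes as long as a camera call.
- spotter.look_for(picture, query): "at" ([column, row] as shares, 0 to 1, of the picture: columns of its width, rows of its height, amid what is visible of it).
The state is a dict: "time_s": time; "q": joint angles; "qvel": joint speeds; "joint_efforts": joint torques, N m; "position": TCP position; "tool_rot": TCP orientation; "ft_force": force on the tool from outside, world axes, zero at the start; "wrist_torque": the same for the moment, N m; "grip_width": finger opening in m; "gripper_force": force on a finger pad.
Only numpy, scipy, OpenCV 4.12 (cv2) and the standard library are available. Lean on these libraries where they do the work, as an engineer would, in place of code of your own. Each camera call takes 0.05 s, during which the arm holds its last target. There are 200 camera calls.

## Task

Open the dial lock on the sample store: swing the lamp arm that hangs over it back, away from the robot, to about its rear stop, then turn the dial anticlockwise, click by click, until the gap in its rim stands right over the shackle's tongue. Then pull the loose shackle straight up out of the lock without forcing it, and finish holding it in the gripper, upright, still and about 10 cm above its seat, right over the lock. Leave the lamp back, the dial open, and the tape roll, marker and vial where they are.

Things in the scene. Friction and masses are not known exactly. Their poses are not given: they have to be found in the camera images.
- store: Grey steel sample store box fixed on the worktop, 134 x 204 x 60 mm, with a lock and hasp strap on its flat lid (lid top 60 mm above the origin). Origin: centre of its underside; x away from the robot, y to the left, z up at yaw 0. The dial axis is vertical at (20, 40) mm in this frame; the shackle stands at (20, -22) mm. A dark steel socket block 64 x 24 x 19 mm under the shackle has two 12 mm holes 40 mm apart along x for its feet.
- dial (a joint): Angle of the dial in rad, positive clockwise seen from above, range -0.75 to 1.6. It clicks into a light spring detent every 15 degrees (0.262 rad; at 0, 0.262, 0.524, ...; it may rest up to 0.06 off such a place) (some 0.1 N m to leave one), and stays there when let go. At 0 the gap points along the store's -y, right over the shackle's tongue: the lock is open there (within 0.08 rad) and nowhere else. It starts some 2 to 5 clicks clockwise of 0.
- dial_grip (a point): Point on the dial axis, in the black bar grip, 59 mm above the lid, 24 mm above the dial disc. The bar is 12 mm thick, 38 mm long and 32 mm high (its top is 8 mm above this point). Frame turns with the dial: the bar lies along its y, the gap in the rim of the 72 mm disc lies towards its -y.
- shackle: Loose steel shackle, 150 g: an upright bow of 9 mm round bar, 49 mm wide along its x and 83.5 mm high; a cross bar 18 to 24 mm above its feet, and from it a flat tongue 7 mm wide that reaches 34 mm along +y, under the dial's rim (the rim is 11 mm wide, its underside 4 mm above the tongue). Origin: between the feet, at their lower ends. Seated, its feet stand 18 mm deep in the socket block with 1.5 mm play all round; it must rise about 20 mm straight up to be free.
- bail (a point): Middle of the shackle's straight top bar, on its centre line, 79 mm above the feet. The bar is 9 mm thick and runs along the shackle's x (20 mm straight); both its sides are free.
- seat (a point): Fixed point on the store: where bail is while the shackle is seated (within 2 mm), 80 mm above the lid; it has the axes of the store.
- lamp_arm (a joint): Angle of the lamp arm in rad, positive anticlockwise seen from above, which swings the lamp head away from the robot; range -0.2 to 0.88 (rear stop). Near 0 at the start, the lamp head over the lock. It stays where it is left (friction about 0.12 N m).
- lamp_knob (a point): Point in the upright round black knob on the lamp head, 16 mm in diameter; the knob's top is 13 mm above it and the top of the lamp head (56 mm across, underside 200 mm above the worktop) 23 mm below it. It moves on a circle of 165 mm radius round the lamp pivot.
- lamp_pivot (a point): Point on the vertical pivot axis of the lamp arm, at the height of the knob point. The lamp's post and base are fixed.
- tape: Roll of tape lying flat, 72 mm across, 19 mm high, a bystander. Origin: centre of its underside.
- marker: Marker pen lying, 16 x 130 x 17 mm (long side y), a bystander. Origin: centre of its underside.
- vial: Screw vial standing, 24 mm across, 51 mm high, a bystander. Origin: centre of its underside.

How it is judged (in metres and radians):
On the way, in this order (a step that is already met when the one before it is completed fails the run):
1. the lamp arm is swung back clear of the lock, with the shackle still seated (value of joint lamp_arm above 0.7 rad and distance between bail and seat below 0.008 m), for 0.2 s.
2. the dial's gap stands over the tongue, with the shackle still seated (value of joint dial between -0.1 and 0.1 rad and distance between bail and seat below 0.008 m), for 0.2 s.
At the end, for the whole second after the job is handed in: The shackle is held still in the fingers, touching nothing of the store, its top bar 6 to 16 cm above its seated height and within 5 cm sideways of straight over the seat, tilted less than 0.35 rad; the lamp arm is at more than 0.65 rad and the dial within 0.13 rad of 0 (z of bail in the frame of seat between 0.06 and 0.16 m and horizontal distance between bail and seat below 0.05 m and angle between shackle's own z axis and vertical below 0.35 rad and linear speed of shackle below 0.04 m/s and contact force between the fingers and shackle above 2 N and contact force between shackle and store below 0.1 N and value of joint lamp_arm above 0.65 rad and value of joint dial between -0.13 and 0.13 rad); the arm keeps its last pose, push and grip.
It fails at once if the shackle is forced against the lock (more than 40 N of contact) (contact force between shackle and store above 40 N).
It fails at once if the tape roll is disturbed (3 cm) (distance of tape from where it was at the start of the episode above 0.03 m).
It fails at once if the marker is disturbed (3 cm) (distance of marker from where it was at the start of the episode above 0.03 m).
It fails at once if the vial is disturbed (3 cm) (distance of vial from where it was at the start of the episode above 0.03 m).
It also fails if it takes over 59 s, if anything falls off the work surface, if the arm or the gripper's body presses on something with over 40 N, if the wrist force passes 120 N, or if a joint passes its speed limit or range.

## Working session

There is one attempt and no reset: what is moved stays moved. The work goes in short steps, Python scripts to look and compute and a shell command to move; the robot and the scene stay as the last step left them, time stands still between calls to the robot, and variables do not carry over. Pictures are saved under pics/ and viewed, at most 10 in all, crops included, and the job is handed in when it is done.

```bash
ls; mkdir -p pics
python3 - <<'E'
from rig import env,optics,spotter
import cv2,numpy as np
s=env.observe(); print(s['time_s'],s['position'],s['tool_rot'],s['grip_width'])
for n in ['side','top']:
    p=optics.get_image(n); cv2.imwrite(f'pics/{n}0.png',p['color'][:,:,::-1])
    print(n,np.round(p['intrinsics'],1).tolist(),np.round(p['distortion'],4),np.round(p['pose'],3).tolist())
    for q in ['store','dial_grip','dial','bail','shackle','lamp_knob','lamp_arm','lamp_pivot','tape','marker','vial']:
        print(q,[(np.round(np.array(r['at'])*[640,480],1).tolist(),round(r['score'],2)) for r in spotter.look_for(p,q)[:2]])
E
```

```text
pics
0.0 [ 0.18739557 -0.51678212  0.23071364] [[ 9.40137061e-01  3.40796506e-01 -2.18145753e-04]
 [ 3.40796460e-01 -9.40136020e-01  1.42718172e-03]
 [ 2.81291863e-04 -1.41608973e-03 -9.99998958e-01]] 0.08539312342239498
side [[560.1, 0.0, 311.8], [0.0, 560.1, 237.2], [0.0, 0.0, 1.0]] [-0.0884  0.      0.      0.      0.    ] [[-0.824, 0.26, -0.504, -0.127], [-0.567, -0.343, 0.749, 1.043], [0.022, 0.903, 0.43, 0.671], [0.0, 0.0, 0.0, 1.0]]
store [([299.7, 313.1], 0.7), ([308.2, 278.3], 0.36)]
dial_grip [([284.4, 293.9], 0.92), ([199.0, 316.8], 0.43)]
dial [([284.9, 292.1], 0.62)]
bail [([307.9, 275.7], 0.81)]
shackle [([308.9, 275.5], 0.58)]
lamp_knob [([274.4, 249.0], 0.84)]
lamp_arm [([269.5, 249.9], 0.89)]
lamp_pivot [([229.9, 307.1], 0.65)]
tape [([370.6, 261.9], 0.71)]
marker []
vial [([198.7, 317.6], 0.56)]
top [[599.4, 0.0, 306.8], [0.0, 599.4, 235.4], [0.0, 0.0, 1.0]] [-0.1749  0.      0.      0.      0.    ] [[0.0, 0.999, -0.052, 0.415], [-1.0, -0.0, -0.011, 0.111], [-0.011, 0.052, 0.999, 1.479], [0.0, 0.0, 0.0, 1.0]]
store [([262.9, 265.7], 0.55)]
dial_grip [([247.8, 254.0], 0.61)]
dial [([247.9, 251.6], 0.52)]
bail [([265.3, 252.3], 0.46)]
shackle [([265.3, 253.3], 0.67)]
lamp_knob []
lamp_arm [([224.7, 252.8], 0.85)]
lamp_pivot []
tape [([397.6, 260.7], 0.87)]
marker [([456.8, 278.4], 0.67), ([250.2, 253.6], 0.25)]
vial [([207.2, 191.8], 0.46)]
```

Run:
```python
import cv2
for n,(x,y,w,h) in {'side':(160,190,260,195),'top':(150,160,240,180)}.items():
    im=cv2.imread(f'pics/{n}0.png')[y:y+h,x:x+w]; cv2.imwrite(f'pics/{n}0c.png',cv2.resize(im,(780,585) if n=='side' else (800,600),interpolation=cv2.INTER_CUBIC))
```

```text
(no output)
```

View pics/side0c.png

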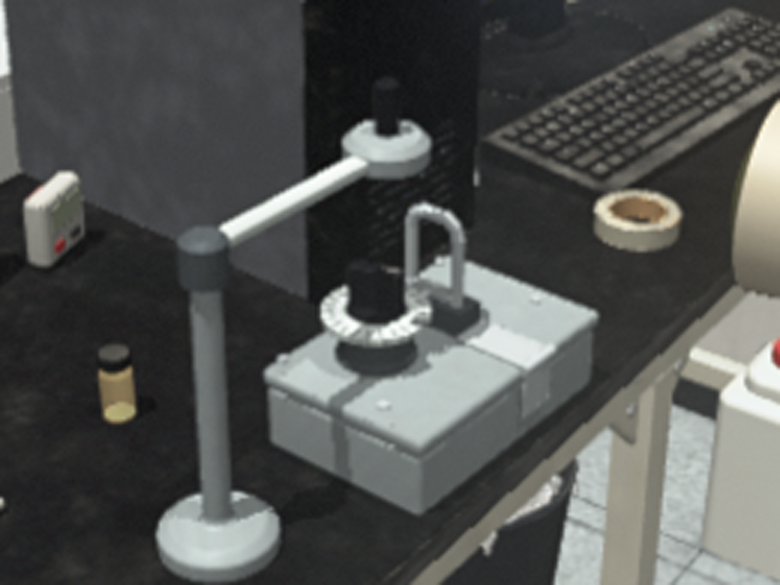

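View pics/top0c.png

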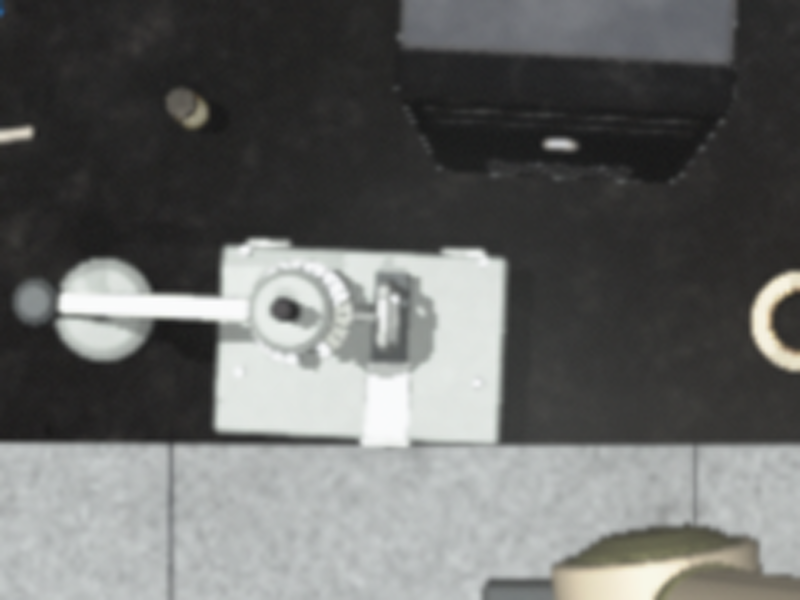

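Side crop: the knob is at full-image pixel ≈(289,225), the pivot cap ≈(228,276), the bail ≈(304,261), and the dial is under the lamp. Top crop: the knob is at ≈(236,252), the pivot cap ≈(161,251) and the shackle ≈(267,253). The spotter put the side-view knob too low, so I'll use my own pixels.

```bash
cat > h.py <<'E'
from rig import env,optics,spotter
import cv2,numpy as np
def ray(p,px):
    u=cv2.undistortPoints(np.array([[px]],float),np.array(p['intrinsics']),np.array(p['distortion']))[0,0]
    T=np.array(p['pose']); d=T[:3,:3]@[u[0],-u[1],-1]; return T[:3,3],d/np.linalg.norm(d)
def atz(p,px,z):
    o,d=ray(p,px); return o+d*(z-o[2])/d[2]
def tri(a,pa,b,pb):
    o,d=ray(a,pa);q,e=ray(b,pb)
    s=np.linalg.lstsq(np.c_[d,-e],q-o,rcond=None)[0]; A=o+s[0]*d;B=q+s[1]*e
    return np.round((A+B)/2,4),round(np.linalg.norm(A-B),4)
def proj(p,X):
    T=np.linalg.inv(np.array(p['pose']));c=T[:3,:3]@X+T[:3,3]
    return cv2.projectPoints(np.array([[c[0],-c[1],-c[2]]]),np.zeros(3),np.zeros(3),np.array(p['intrinsics']),np.array(p['distortion']))[0][0,0]
def store_fit(p):pass
E
python3 - <<'E'
from h import *
S=optics.get_image('side');T=optics.get_image('top')
sc=lambda x,y:(160+x/3,190+y/3); tc=lambda x,y:(150+x*.3,160+y*.3)
print('knobtop',tri(S,sc(386,85),T,tc(287,307)))
print('pivot captop',tri(S,sc(203,238),T,tc(36,302)))
print('bail',tri(S,sc(434,211),T,tc(388,310)))
for n,c in dict(fl=(222,247),fr=(506,259),nr=(498,442),nl=(216,432)).items(): print(n,atz(T,tc(*c),.06))
for n,c in dict(fr=(597,318),nl=(420,455),fl=(267,378)).items(): print('s',n,atz(S,sc(*c),.06))
print('vial',atz(T,(207.2,191.8),.03),'tape',atz(T,(397.6,260.7),.01),'marker',atz(T,(456.8,278.4),.01))
print('bench edge',atz(T,tc(100,441),0))
E
```

```text
knobtop (array([0.4457, 0.2703, 0.2509]), np.float64(0.0016))
pivot captop (array([0.4493, 0.4374, 0.2144]), np.float64(0.0012))
bail (array([0.4459, 0.2162, 0.1392]), np.float64(0.0002))
fl [0.49250136 0.34159597 0.06      ]
fr [0.48389781 0.13840525 0.06      ]
nr [0.35403288 0.14399234 0.06      ]
nl [0.36042976 0.34513954 0.06      ]
s fr [0.34874775 0.15510915 0.06      ]
s nl [0.3551638 0.35767   0.06     ]
s fl [0.484277   0.34843994 0.06      ]
vial [0.59786278 0.37078322 0.03      ] tape [ 0.42972369 -0.09585585  0.01      ] marker [ 0.38562963 -0.2431359   0.01      ]
bench edge [0.35081428 0.44260724 0.        ]
```

```bash
python3 -m crank '[6,0,0,-0.9,-0.122, 6,0,0,-0.9,-0.122, 6,0,0,-0.9,-0.122, 6,0,0,-0.9,-0.122, 6,0,0,-0.9,-0.122, 6,0,0,-0.9,-0.122, 6,0,0,-0.9,-0.122, 6,0,0,-0.9,-0.122]'
python3 -m crank '[6,0,0,0,-0.122, 6,0,0,0,-0.122, 6,0,4.1,0,0, 6,0,4.1,0,0, 6,0,4.1,0,0, 6,0,4.1,0,0, 6,1,4,0,0, 6,3,3,0,0]'
```

```text
time_s: 1.97
position: [0.1875, -0.517, 0.3038]
tool_rot: [[0.239, 0.971, 0.0], [0.971, -0.239, -0.0], [-0.0, 0.0, -1.0]]
ft_force: [-0.2, 0.1, -0.1]
grip_width: 0.0601
gripper_force: 0.0
time_s: 2.63
position: [0.4234, -0.4795, 0.3013]
tool_rot: [[0.004, 1.0, -0.001], [1.0, -0.004, 0.001], [0.001, -0.001, -1.0]]
ft_force: [0.6, -0.5, -0.6]
grip_width: 0.0601
gripper_force: 0.0
```

```bash
python3 -m crank '[6,4.1,0,0,0, 6,4.1,0,0,0, 6,4.1,0,0,0, 6,4.1,0,0,0, 6,4.1,0,0,0, 6,4.1,0,0,0, 6,4.1,0,0,0, 6,4.1,0,0,0]'
python3 -m crank '[6,4.1,0.3,0,0, 6,4.1,0.3,0,0, 6,4.1,0.3,0,0, 6,4.1,0.3,0,0, 6,4.1,0.3,0,0, 6,4.1,0.3,0,0, 6,4.1,0,0,0, 6,4.1,0,0,0]'
```

```text
time_s: 3.3
position: [0.4215, -0.1484, 0.3034]
tool_rot: [[0.003, 1.0, 0.0], [1.0, -0.003, -0.0], [-0.0, 0.0, -1.0]]
ft_force: [1.3, 0.2, -0.4]
grip_width: 0.0598
gripper_force: 0.0
time_s: 3.97
position: [0.4406, 0.1798, 0.3035]
tool_rot: [[0.003, 1.0, 0.0], [1.0, -0.003, 0.0], [0.0, 0.0, -1.0]]
ft_force: [1.5, -0.0, 0.3]
grip_width: 0.06
gripper_force: 0.0
```

```bash
python3 -m crank '[6,4,0.5,0,0, 6,4,0,0,0, 6,1,0,0,0, 6,0,0,2,0, 6,0,0,2,0, 6,0,0,0,0, 6,0,0,0,0, 6,0,0,0,0]'
python3 - <<'E'
from h import *
S=optics.get_image('side');T=optics.get_image('top');s=env.observe();print(s['position'])
a=S['color'][190:385,160:420,::-1];cv2.imwrite('pics/side1.png',cv2.resize(a,(780,585)))
E
```

```text
time_s: 4.63
position: [0.4468, 0.2674, 0.2645]
tool_rot: [[0.004, 1.0, 0.002], [1.0, -0.004, 0.0], [0.0, 0.002, -1.0]]
ft_force: [-0.7, -0.4, -0.5]
grip_width: 0.0602
gripper_force: 0.0
[0.44676848 0.26749069 0.26465117]
```

View pics/side1.png

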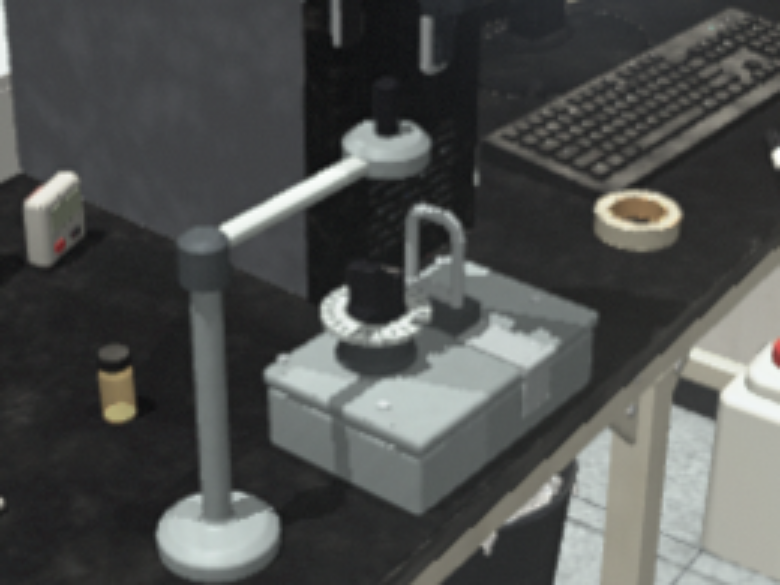

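The open fingers (crop ≈(335,25) and (434,45)) straddle the knob at (386,100). I'll lower and grip it gently.

```bash
python3 -m crank '[6,0.2,0,1.9,0, 6,0,0,1.9,0, 4,0,0,0,0, 2,0,0,0,0, 1,0,0,0,0, 1,0,0,0,0, 1,0,0,0,0, 1,0,0,0,0]' 20
```

```text
time_s: 5.4
position: [0.4468, 0.2697, 0.2268]
tool_rot: [[0.003, 1.0, 0.003], [1.0, -0.003, 0.001], [0.001, 0.003, -1.0]]
ft_force: [-0.8, -1.5, 7.3]
grip_width: 0.0156
gripper_force: 20.6
```

```bash
python3 -m crank '[1,0.03,1.12,0,-0.068, 1,0.03,1.12,0,-0.068, 1,0.03,1.12,0,-0.068, 1,0.03,1.12,0,-0.068, 1,0.03,1.12,0,-0.068, 1,0.03,1.12,0,-0.068, 1,0.03,1.12,0,-0.068, 1,0.03,1.12,0,-0.068]'
python3 -m crank '[1,0.03,1.12,0,-0.068, 1,0.03,1.12,0,-0.068, 1,0.03,1.12,0,-0.068, 1,0.03,1.12,0,-0.068, 1,0,0,0,0, 1,0,0,0,0, 1,0,0,0,0, 1,0,0,0,0]'
```

```text
time_s: 6.07
position: [0.5335, 0.2917, 0.2269]
tool_rot: [[-0.517, 0.856, 0.004], [0.856, 0.517, -0.001], [-0.003, 0.003, -1.0]]
ft_force: [2.8, -6.0, 5.9]
grip_width: 0.0152
gripper_force: 20.5
time_s: 6.73
position: [0.5692, 0.3189, 0.227]
tool_rot: [[-0.725, 0.689, 0.006], [0.689, 0.725, -0.001], [-0.006, 0.003, -1.0]]
ft_force: [7.8, -6.4, 2.3]
grip_width: 0.0152
gripper_force: 20.3
```

```bash
python3 -m crank '[4,0,0,0,0, 4,0,0,0,0, 4,0,0,0,0, 4,0,0,-4,0, 4,0,0,-4,0, 4,-1.4,-4,-2,0, 4,-1.4,-4,0,0, 4,-1.4,-4,0,0]'
python3 -m crank '[4,-1.4,-4,0,0, 4,-1.4,-4,0,0, 4,-1.4,-4,0,0, 4,0,0,0,0.1, 4,0,0,0,0.1, 4,0,0,0,0.1, 4,0,0,0,0.1, 4,0,0,0,0.1]'
python3 - <<'E'
from h import *
S=optics.get_image('side');T=optics.get_image('top')
cv2.imwrite('pics/s2.png',S['color'][:,:,::-1]);cv2.imwrite('pics/t2.png',T['color'][:,:,::-1])
a=S['color'][245:335,250:370,::-1];b=T['color'][220:300,205:311,::-1]
cv2.imwrite('pics/both2.png',np.hstack([cv2.resize(a,(400,300),interpolation=2),cv2.resize(b,(398,300),interpolation=2)]))
cv2.imwrite('pics/both2.png',np.vstack([cv2.resize(a,(400,300),interpolation=2),cv2.resize(b,(400,300),interpolation=2)]))
for n,p in(('S',S),('T',T)):
  for q in ['dial_grip','bail','lamp_knob','lamp_arm']: print(n,q,[(np.round(np.array(r['at'])*[640,480],1).tolist(),round(r['score'],2)) for r in spotter.look_for(p,q)[:2]])
E
```

```text
time_s: 7.4
position: [0.5166, 0.2093, 0.324]
tool_rot: [[-0.728, 0.686, 0.002], [0.686, 0.728, 0.001], [-0.001, 0.002, -1.0]]
ft_force: [0.7, -0.5, 0.3]
grip_width: 0.0402
gripper_force: 0.0
time_s: 8.07
position: [0.466, 0.0959, 0.3232]
tool_rot: [[-0.303, 0.953, -0.0], [0.953, 0.303, 0.0], [0.0, -0.0, -1.0]]
ft_force: [0.4, -0.2, -0.5]
grip_width: 0.0396
gripper_force: 0.0
S dial_grip [([283.0, 292.7], 0.88)]
S bail [([309.9, 275.8], 0.88)]
S lamp_knob [([226.7, 242.9], 0.82)]
S lamp_arm [([224.5, 242.8], 0.64), ([421.2, 249.1], 0.53)]
T dial_grip [([238.3, 252.6], 0.76), ([459.3, 276.4], 0.32)]
T bail [([263.2, 251.5], 0.44)]
T lamp_knob [([204.5, 209.3], 0.91)]
T lamp_arm [([201.5, 206.8], 0.65)]
```

View pics/both2.png

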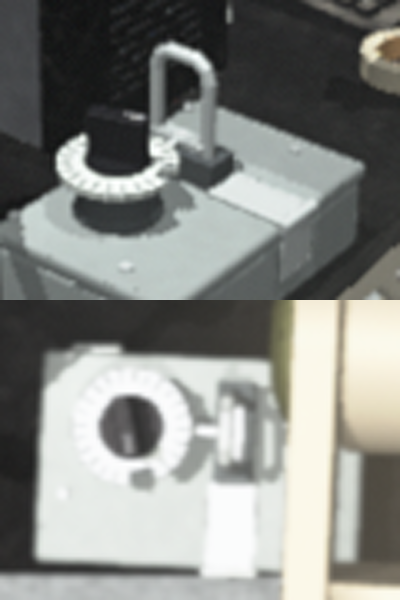

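The lamp is back. In the top crop the dial centre is ≈(131,125), and the dark gap in the rim is at ≈(143,178), so the gap points towards the robot. That makes the dial about 75° clockwise, or 5 clicks. Next I'll measure more precisely by rectifying the top view on the rim plane.

```bash
cat >> h.py <<'E'
def rect(p,z,c,half=.06,n=480):
    g=np.linspace(half,-half,n)
    m=np.zeros((n,n,2),np.float32)
    P=[[c[0]+dx,c[1]+dy,z] for dx in g for dy in g]
    P=np.array(P);T=np.linalg.inv(np.array(p['pose']));q=P@T[:3,:3].T+T[:3,3];q[:,1:]*=-1
    m=cv2.projectPoints(q,np.zeros(3),np.zeros(3),np.array(p['intrinsics']),np.array(p['distortion']))[0].reshape(n,n,2).astype(np.float32)
    return cv2.remap(p['color'][:,:,::-1].copy(),m,None,cv2.INTER_CUBIC)
E
python3 - <<'E'
from h import *
S=optics.get_image('side');T=optics.get_image('top')
print('knob',tri(S,(226.7,242.9),T,(204.5,209.3)))
c=atz(T,(239.7,253.3),.095);print('disc',c,'grip',tri(S,(283,292.7),T,(238.3,252.6)),'bail',tri(S,(307,262),T,(265,252)))
r=rect(T,.095,(.445,.28)); v=rect(S,.095,(.445,.28))
for im in(r,v):
  for k in range(0,480,80): cv2.line(im,(k,0),(k,479),(0,160,0),1);cv2.line(im,(0,k),(479,k),(0,160,0),1)
cv2.imwrite('pics/rect.png',cv2.resize(np.hstack([r,v]),(800,400)))
L=[atz(T,(205+x/3.774,220+y/3.75),.06) for x,y in((46,54),(37,259))]
print('left edge',L)
E
```

```text
knob (array([0.5379, 0.345 , 0.2019]), np.float64(0.0011))
disc [0.44603683 0.28160189 0.095     ] grip (array([0.4481, 0.2852, 0.0954]), np.float64(0.0012)) bail (array([0.4445, 0.2172, 0.1367]), np.float64(0.0084))
left edge [array([0.49178471, 0.34017312, 0.06      ]), array([0.3616966 , 0.34513449, 0.06      ])]
```

View pics/rect.png

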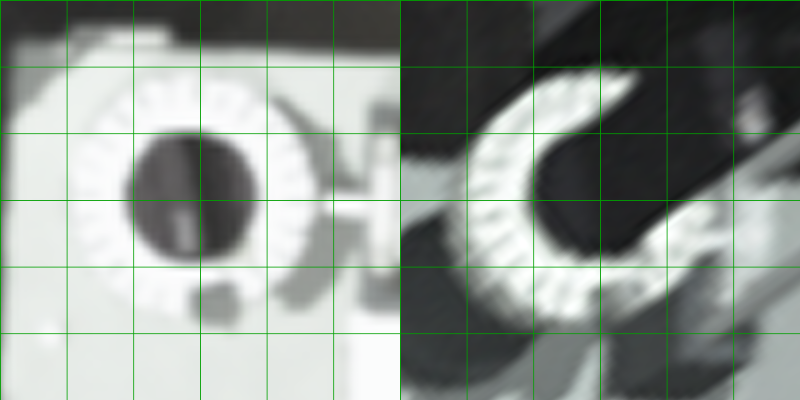

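```bash
python3 -m crank '[4,0,0,0,0.118, 4,0,0,0,0.118, 4,0,0,0,0.118, 4,0,0,0,0.118, 4,0,0,0,0.118, 4,0,0,0,0.118, 4,0,0,0,0.118, 4,0,0,0,0.118]'
python3 -m crank '[4,0,0,0,0.118, 4,0,0,0,0.118, 4,0,0,0,0.118, 4,0,0,0,0.118, 4,0,0,0,0.118, 4,0,0,0,0.118, 4,0,0,0,0, 4,0,0,0,0]'
python3 -m crank '[4,0.6,-4,0,0, 4,0.6,-4,0,0, 4,0.6,-4,0,0, 4,0.4,-4,0,0, 4,0,-2.5,0,0, 4,0,0,4,0, 4,0,0,0,0, 4,0,0,0,0]'
```

```text
time_s: 9.33
position: [0.4663, 0.0958, 0.3231]
tool_rot: [[0.594, 0.804, -0.0], [0.804, -0.594, 0.0], [0.0, -0.0, -1.0]]
ft_force: [-0.9, 0.2, 0.8]
grip_width: 0.04
gripper_force: 0.0
time_s: 10.0
position: [0.4663, 0.0958, 0.3231]
tool_rot: [[0.972, 0.233, 0.0], [0.233, -0.972, 0.0], [0.0, -0.0, -1.0]]
ft_force: [0.1, -0.7, 0.2]
grip_width: 0.0403
gripper_force: 0.0
time_s: 10.67
position: [0.4446, 0.2806, 0.2822]
tool_rot: [[0.973, 0.232, -0.004], [0.232, -0.973, -0.002], [-0.004, 0.001, -1.0]]
ft_force: [0.6, -0.4, 0.8]
grip_width: 0.0398
gripper_force: 0.0
```

```bash
python3 -m crank '[4,0.16,-0.06,3.5,0, 4,0,0,3.5,0, 4,0,0,3.5,0, 4,0,0,2.5,0, 4,0,0,0,0, 4,0,0,0,0, 4,0,0,0,0, 4,0,0,0,0]'
python3 - <<'E'
from h import *
S=optics.get_image('side');print(env.observe()['position'])
a=S['color'][225:335,230:377,::-1];cv2.imwrite('pics/s3.png',cv2.resize(a,(800,599),interpolation=2))
E
```

```text
time_s: 11.33
position: [0.448, 0.282, 0.1557]
tool_rot: [[0.973, 0.23, 0.004], [0.23, -0.973, 0.002], [0.005, -0.0, -1.0]]
ft_force: [-0.2, 1.8, 0.8]
grip_width: 0.0398
gripper_force: 0.0
[0.44770551 0.28203667 0.15530982]
```

View pics/s3.png

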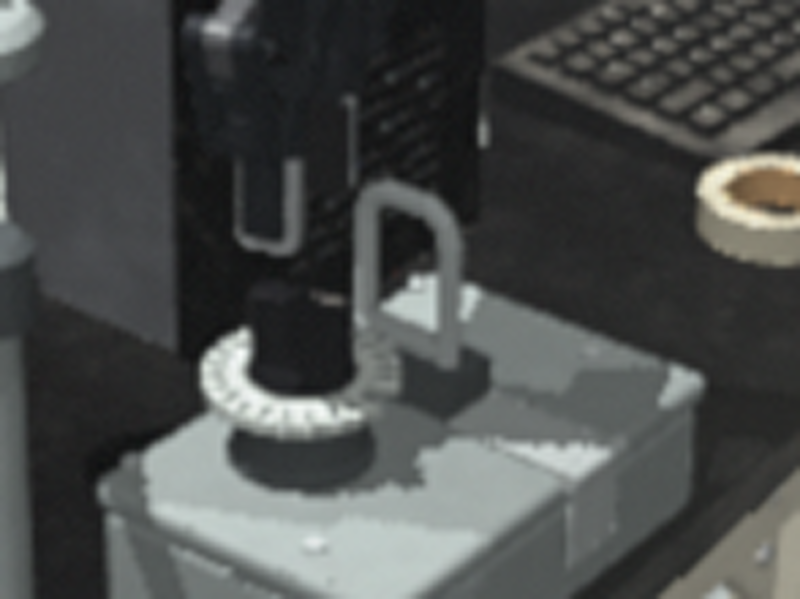

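The left finger (tip ≈(265,245)) stands in front of the bar at (300,330), and the shackle at (410,270) is clear. I'll descend and grip the bar.

```bash
python3 -m crank '[4,-0.15,0,1.5,0, 4,0,0,1.5,0, 4,0,0,1.2,0, 4,0,0,1,0, 4,0,0,0,0, 3,0,0,0,0, 2,0,0,0,0, 1.6,0,0,0,0]' 30
python3 -m crank '[0.8,0,0,0,0, 0.8,0,0,0,0, 0.8,0,0,0,0, 0.8,0,0,0,0, 0.8,0,0,0,0, 0.8,0,0,0,0, 0.8,0,0,0,0, 0.8,0,0,0,0]' 30
```

```text
time_s: 12.05
position: [0.4457, 0.2817, 0.1022]
tool_rot: [[0.973, 0.23, 0.002], [0.23, -0.973, 0.001], [0.002, -0.0, -1.0]]
ft_force: [0.0, 0.6, 1.0]
grip_width: 0.0161
gripper_force: 0.0
time_s: 12.72
position: [0.4456, 0.2819, 0.1022]
tool_rot: [[0.973, 0.23, 0.002], [0.23, -0.973, 0.001], [0.002, -0.001, -1.0]]
ft_force: [-1.4, 0.6, 7.2]
grip_width: 0.0113
gripper_force: 30.9
```

```bash
python3 -m crank '[0.8,0,0,0,-0.082, 0.8,0,0,0,-0.082, 0.8,0,0,0,-0.082, 0.8,0,0,0,-0.082, 0.8,0,0,0,-0.082, 0.8,0,0,0,-0.082, 0.8,0,0,0,-0.082, 0.8,0,0,0,-0.082]' 45
python3 -m crank '[0.8,0,0,0,-0.082, 0.8,0,0,0,-0.082, 0.8,0,0,0,-0.082, 0.8,0,0,0,-0.082, 0.8,0,0,0,-0.082, 0.8,0,0,0,-0.082, 0.8,0,0,0,-0.082, 0.8,0,0,0,-0.074]'
python3 -m crank '[0.8,0,0,0,0, 0.8,0,0,0,0, 0.8,0,0,0,0, 0.8,0,0,0,0, 0.8,0,0,0,0, 0.8,0,0,0,0, 0.8,0,0,0,0, 0.8,0,0,0,0]'
python3 -c "
from rig import env
s=env.observe();print(s['wrist_torque'],s['q'])"
```

```text
time_s: 13.38
position: [0.446, 0.2816, 0.1022]
tool_rot: [[0.629, 0.777, 0.003], [0.777, -0.629, 0.001], [0.002, 0.001, -1.0]]
ft_force: [0.3, 3.9, 5.2]
grip_width: 0.011
gripper_force: 51.5
time_s: 14.05
position: [0.4463, 0.2813, 0.1022]
tool_rot: [[0.031, 1.0, 0.003], [1.0, -0.031, 0.0], [0.0, 0.003, -1.0]]
ft_force: [3.7, -2.7, 5.1]
grip_width: 0.0113
gripper_force: 46.9
time_s: 14.72
position: [0.4463, 0.2813, 0.1022]
tool_rot: [[0.035, 0.999, 0.003], [0.999, -0.035, 0.0], [0.0, 0.003, -1.0]]
ft_force: [1.6, -2.6, 6.0]
grip_width: 0.0111
gripper_force: 46.8
[-0.35251946 -0.12433312 -0.00914543] [ 1.93812931e+01  2.71575434e+01  8.92436866e+01 -6.27602690e-02
  6.34264263e+01  2.14221910e+01]
```

```bash
python3 -m crank '[4,0,0,0,0, 4,0,0,0,0, 4,0,0,0,0, 4,0,0,-2,0, 4,0,0,-4,0, 4,0,0,-4,0, 4,0,0,-4,0.12, 4,0,0,-4,0.12]' 30
python3 -m crank '[4,-4,0,0,0.12, 4,-4,0,0,0.12, 4,-3,1.5,0,0.12, 4,-3,2,0,0.12, 4,0,0,0,0.12, 4,0,0,0,0.12, 4,0,0,0,0.12, 4,0,0,0,0.12]'
python3 - <<'E'
from h import *
S=optics.get_image('side');T=optics.get_image('top')
print(env.observe()['position'])
r=rect(T,.095,(.445,.26)); v=rect(T,.14,(.445,.22),.045)
for im in(r,v):
  for k in range(0,480,80): cv2.line(im,(k,0),(k,479),(0,160,0),1);cv2.line(im,(0,k),(479,k),(0,160,0),1)
v2=cv2.resize(S['color'][250:320,260:344,::-1],(400,333),interpolation=2)
cv2.imwrite('pics/rect2.png',np.vstack([cv2.resize(np.hstack([r,v]),(600,300)),cv2.resize(v2,(600,300)) ]))
E
```

```text
time_s: 15.38
position: [0.4445, 0.2814, 0.2831]
tool_rot: [[0.276, 0.961, -0.0], [0.961, -0.276, -0.0], [-0.0, -0.0, -1.0]]
ft_force: [1.0, -0.5, 0.0]
grip_width: 0.0398
gripper_force: 0.0
time_s: 16.05
position: [0.4153, 0.1363, 0.281]
tool_rot: [[0.946, 0.323, -0.0], [0.323, -0.946, 0.0], [-0.0, -0.0, -1.0]]
ft_force: [0.0, -0.4, -0.4]
grip_width: 0.04
gripper_force: 0.0
[0.41530805 0.13655944 0.28102742]
```

View pics/rect2.png

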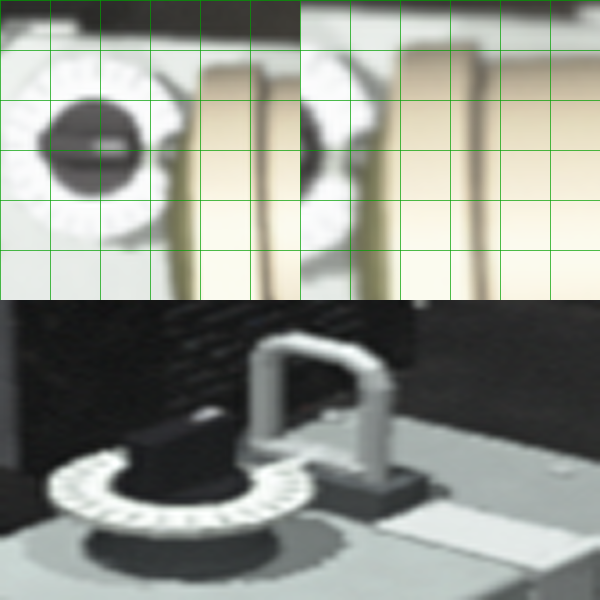

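The dial is open: in the rectified top view the bar points right and the gap is at ≈(165,150), over the tongue. In the side view the shackle is still seated. I'll move over the bail now.

```bash
python3 -m crank '[2.6,0,0,0,0.121, 2.6,0,0,0,0.122, 2.6,0,0,0,0.122, 2.6,1.3,-4,0,0, 2.6,1.3,-4,0,0, 2.6,0,-0.3,3,0, 2.6,0,0,3,0, 2.6,0,0,3,0]'
python3 -m crank '[2.6,0,0,2.5,0, 2.6,0,0,0,0, 2.6,0,0,0,0, 2.6,0,0,0,0, 2.6,0,0,0,0, 2.6,0,0,0,0, 2.6,0,0,0,0, 2.6,0,0,0,0]'
python3 - <<'E'
from h import *
S=optics.get_image('side');T=optics.get_image('top');s=env.observe();print(s['position'])
for X in [(.444,.2185,.1445),(.444,.2185,.14)]: print(proj(S,np.array(X)))
a=S['color'][225:315,250:370,::-1];cv2.imwrite('pics/s4.png',cv2.resize(a,(800,600),interpolation=2))
E
```

```text
time_s: 16.82
position: [0.4434, 0.2189, 0.1899]
tool_rot: [[1.0, -0.023, 0.001], [-0.023, -1.0, 0.0], [0.001, -0.0, -1.0]]
ft_force: [0.0, 0.2, 0.3]
grip_width: 0.0257
gripper_force: 0.0
time_s: 17.48
position: [0.4438, 0.2181, 0.1667]
tool_rot: [[1.0, -0.029, 0.001], [-0.029, -1.0, 0.0], [0.001, -0.0, -1.0]]
ft_force: [-0.2, -0.3, -0.2]
grip_width: 0.0258
gripper_force: 0.0
[0.44371358 0.21803739 0.16642958]
[304.85711541 258.72451684]
[304.82114556 260.69401163]
```

View pics/s4.png

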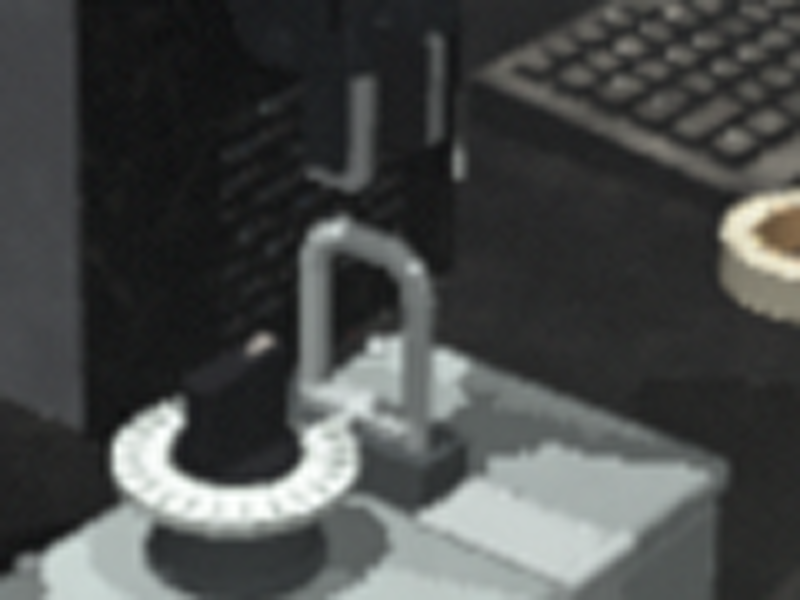

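The bail's middle is at crop ≈(368,240) and my estimate projects to (365,238). The fingers sit on either side of it, so I'll descend and grip gently.

```bash
python3 -m crank '[2.6,0,-0.05,1.5,0, 2.6,0,0,1.5,0, 2.6,0,0,1,0, 2.6,0,0,0,0, 2.6,0,0,0,0, 1.8,0,0,0,0, 1.2,0,0,0,0, 1,0,0,0,0]' 20
python3 -m crank '[0.8,0,0,0,0, 0.6,0,0,0,0, 0.5,0,0,0,0, 0.5,0,0,0,0, 0.5,0,0,0,0, 0.5,0,0,0,0, 0.5,0,0,0,0, 0.5,0,0,0,0]' 20
```

```text
time_s: 18.25
position: [0.444, 0.2186, 0.1268]
tool_rot: [[1.0, -0.029, 0.001], [-0.029, -1.0, 0.0], [0.001, -0.0, -1.0]]
ft_force: [0.2, 0.8, 0.7]
grip_width: 0.0098
gripper_force: 0.1
time_s: 18.92
position: [0.444, 0.2187, 0.1267]
tool_rot: [[1.0, -0.029, 0.001], [-0.029, -1.0, 0.0], [0.001, -0.0, -1.0]]
ft_force: [-0.8, 0.4, 5.6]
grip_width: 0.008
gripper_force: 20.5
```

```bash
python3 -m crank '[0.4,0,0,-0.1,0, 0.4,0,0,-0.2,0, 0.4,0,0,-0.3,0, 0.4,0,0,-0.3,0, 0.4,0,0,0,0, 0.4,0,0,0,0, 0.4,0,0,0,0, 0.4,0,0,0,0]' 35
```

```text
time_s: 19.58
position: [0.4436, 0.2185, 0.135]
tool_rot: [[1.0, -0.029, -0.0], [-0.029, -1.0, -0.0], [-0.0, 0.0, -1.0]]
ft_force: [-0.2, -0.1, -1.3]
grip_width: 0.0077
gripper_force: 34.4
```

Only the shackle's own weight shows (1.3 N), so it is moving freely. I'll keep lifting.

```bash
python3 -m crank '[0.4,0,0,-0.3,0, 0.4,0,0,-0.3,0, 0.4,0,0,-0.3,0, 0.4,0,0,-0.3,0, 0.4,0,0,-0.3,0, 0.4,0,0,0,0, 0.4,0,0,0,0, 0.4,0,0,0,0]'
```

```text
time_s: 20.25
position: [0.4436, 0.2185, 0.15]
tool_rot: [[1.0, -0.029, -0.0], [-0.029, -1.0, -0.0], [-0.0, 0.0, -1.0]]
ft_force: [-0.4, 0.3, -1.4]
grip_width: 0.0078
gripper_force: 34.4
```

```bash
python3 -m crank '[0.4,0,0,-0.5,0, 0.4,0,0,-0.7,0, 0.4,0,0,-0.8,0, 0.4,0,0,-0.8,0, 0.4,0,0,-0.8,0, 0.4,0,0,-0.8,0, 0.4,0,0,-0.8,0, 0.4,0,0,-0.8,0]'
python3 -m crank '[0.4,0,0,-0.8,0, 0.4,0,0,-0.6,0, 0.4,0,0,-0.3,0, 0.4,0,0,0,0, 0.4,0,0,0,0, 0.4,0,0,0,0, 0.4,0,0,0,0, 0.4,0,0,0,0]'
python3 - <<'E'
from h import *
S=optics.get_image('side');print(env.observe()['position'])
cv2.imwrite('pics/s5.png',cv2.resize(S['color'][160:340,180:420,::-1],(800,600),interpolation=2))
E
```

```text
time_s: 20.92
position: [0.4436, 0.2185, 0.211]
tool_rot: [[1.0, -0.029, 0.0], [-0.029, -1.0, 0.0], [0.0, -0.0, -1.0]]
ft_force: [0.6, 0.3, -1.2]
grip_width: 0.0075
gripper_force: 34.4
time_s: 21.58
position: [0.4435, 0.2185, 0.2268]
tool_rot: [[1.0, -0.029, -0.001], [-0.029, -1.0, -0.0], [-0.001, 0.0, -1.0]]
ft_force: [-0.5, 0.6, -2.3]
grip_width: 0.0076
gripper_force: 34.4
[0.44355315 0.21851818 0.22684242]
```

View pics/s5.png

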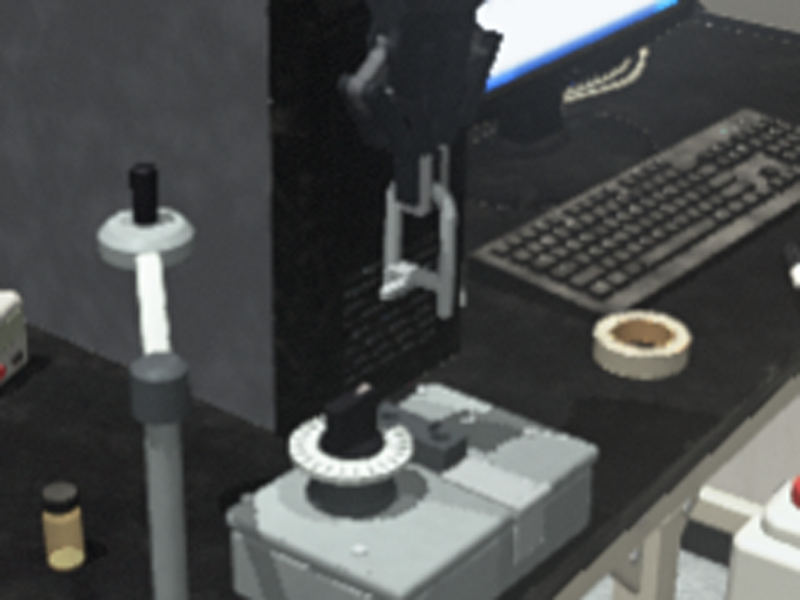

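The shackle hangs upright in the fingers at ≈(420,250), clear of the lock at (400,450). The lamp is back at (145,230), the dial is open, and the tape and vial are undisturbed.

```bash
python3 -c "
from rig import env
print(env.close_job())"
```

```text
the job is handed in; nothing more can be done
None
```

The job is handed in, with no verdict returned: the lamp is swung back about 0.8 rad, the dial is open, and the shackle came out freely and is held upright and still about 10 cm above its seat; the tape and vial look untouched, and the marker was not re-checked.

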